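# Close the dust flap of a sample-card case and tuck it under its lip

## Robot

A 6-joint arm with a two-finger parallel gripper is mounted at the origin on a cart in front of the work surface, level with it; the furniture and walls round the work are solid. World frame = base frame: x ahead of the robot, y to its left, z up, the work surface at z = 0. Lengths are in m, angles in rad, forces in N, time in s.
With the tool pointing down it reaches from about 0.425 to 0.95 m from the base axis. Payload 3.5 kg.
Tool frame: the origin (TCP) lies between the finger pads; the fingertips stand 25 mm ahead of it and the grasp point (between the pads) lies 6 mm ahead of it (ctrl.finger_overhang is the distance from the TCP to the fingertips, in m); x points along the fingers, y is the direction in which the jaws open and shut, and the axes are right-handed (so a half turn about x gives the same grasp; the last joint's range is limited). The gripper opens to 85 mm and grips with 20 to 120 N. Pads are 22 mm wide; open, the fingers measure 114 mm over their backs; the gripper's body (76 mm by 85 mm) begins 54 mm behind the grasp point. The pads swing forward as they close: fully open they stand 13 mm farther back than shut.
Start: joints at [-1.329, 0.286, 1.577, -0, 1.279, -0.15], TCP at [0.258, -0.624, 0.256] pointing down, gripper open.
Joint ranges: [-2.77, 2.77], [-0.9, 2.22], [0.21, 2.48], [-1.53, 4.67], [0.24, 2.81], [-2.84, 2.84]. Speed limits (rad/s): [2.79, 2.79, 3.14, 3.14, 3.14, 3.14].

## Interface

Orientations are given as a unit quaternion [x, y, z, w].
In Python, from plant import ctrl gives the robot as it stands.
- The arm moves only by the tool play_rows, never from a script. Its argument "targets" is a list of rows, each an object with "delta_pos": the shift along the world's x, y, z normalised to -1 to 1, where 1 is 1000 mm, a list of three; "delta_rot": the turn, a rotation vector about the world's x, y, z normalised to -1 to 1, where 1 is pi rad, a list of three; "claw": the finger opening in mm, from 0 to 85.4. In form: [{"delta_pos": [tx, ty, tz], "delta_rot": [wx, wy, wz], "claw": claw}, ...]. A call has 1 to 20 rows; each row is the pose to reach, as a shift and turn from the pose measured when the call began, turning the shorter way round; what a row does not reach only later rows make up. A row lasts 1/12 s, in which the tool goes at most 41.7 mm and 7.16 degrees, less where a joint would pass 70% of its speed; a pose out of reach is approached as far as the arm can. A call with a number of a shift or a turn outside -1 to 1 is refused whole. A call with a gripper value outside its range is refused whole. The fingers move at their own pace and stop on an object; "newtons" is the grip in N (left out, the last holds). Time passes only in rows, so rows that repeat a pose let the fingers close. It gives the time, the measured TCP pose, the force and the opening at its end, in the units of the state.
- ctrl.get_state(): the state, without advancing time (a new reading comes with each control period).
- ctrl.read_camera(name): name is "scene" or "top" or "wrist"; returns the picture (400x640x3 uint8, blue, green, red); there is no depth.
- ctrl.calibration(name): a dict with "fx", "fy", "cx", "cy" (pixels), "camera_from_world" (4x4, takes a point from world to camera coordinates). Camera axes: x right, y down, z forward; pixel columns grow to the right and rows downward; lengths in m; the calibration is good to about 2 mm. The wrist camera is an equidistant fisheye: a pixel r from the principal point sees the ray r / f radians off the axis. A picture is of the moment at which its call begins: read the wrist's pose just before it. calibration takes no time and is no camera call; for the wrist camera it gives the pose at the moment of the call.
- ctrl.sign_off(): hands the job in, once; it reports no verdict.
The state is a dict: "time": time; "qpos": joint angles; "dq": joint speeds; "joint_efforts": joint torques, N m; "eef_pos": TCP position; "tcp_rot": TCP orientation; "contact_force": force on the tool from outside, world axes, zero at the start; "wrist_torque": the same for the moment, N m; "opening": opening from 0.0 (shut) to 1.0 (fully open).
Only numpy, scipy, OpenCV 4.12 (cv2) and the standard library are available. Lean on these libraries where they do the work, as an engineer would, in place of code of your own. Each camera call takes 0.05 s, during which the arm holds its last target. There are 200 camera calls.

## Task

Close the colour-sample case: with the fingertips, push the standing blue flap over until it lies down on the case, then, holding it down, push it along by its white ridge until its free edge is tucked well under the yellow lip and it stays shut by itself. Only push from the flap's outer blue side: do not pinch or lift it or touch its white inner lining, and leave the bottles, the marker and the tape roll where they are. Finish with the hand clear.

Things in the scene. Friction and masses are not known exactly. Their poses are not given: they have to be found in the camera images.
- case: Flat grey card case fixed to the bench, 155 (its x) x 76 (y) mm. Origin: centre of its underside, on the bench top. +x runs from the hinge end to the yellow lip, z up. Black hinge cheeks 26 mm high at x -68 to -28, y +-33.5 to 37.5 mm. The shut flap's upper face lies 20 mm above the bench. Hinge axis: level, along y, 18 mm above the bench, at x = -55 mm plus joint hinge_pin.
- flap (a joint): Angle of the blue flap: 0 = flat shut, 1.57 = upright, more = leaning back away from the lip (stop 2.4). A stiff plate 64 mm wide, 4 mm thick, free edge 95 mm from the hinge axis. Weak spring and friction: it stays where it stands at the start, but let go when shut and not tucked it springs up to about 1.2 rad. About 1 N at the ridge folds it.
- hinge_pin (a joint): How far the hinge pin and flap are slid along slots in the case's +x, towards the lip: 0 to 0.020 m, against 5 N of friction; stays where left. Flap shut: at 0 its free edge ends 8 mm short of the lip, at 0.020 it is 12 mm under it. If slid far forward before the flap is down, the flap lands on top of the lip.
- flap_edge (a point): Middle of the flap's free edge (mid-thickness, 95 mm from the hinge axis). Moves with the flap.
- ridge (a point): Foot of the white thumb ridge on the flap's outer blue face, on its hinge side, mid-width, 62 mm from the hinge axis. The ridge is 6 mm thick, 36 mm long across the flap and stands 9 mm up from the face. Outer face: on top when shut, the face away from the lip when standing.
- lip_edge (a point): Middle of the lower front edge of the fixed yellow lip, at case x = +48 mm, 23.5 mm above the bench: 3.5 mm above the upper face of the shut flap. The lip is 66 mm wide, 4.5 mm thick and overhangs 19 mm in front of its back wall (case x = 67 to 74 mm).
- flap_liner: White lining, 68 x 48 x 2 mm, on the inner face of the flap (the under face when shut). It is not to be touched. Origin on the hinge axis.
- toner_red: Small toner bottle with black cap and red label band, 42 mm across, 106 mm tall, standing by itself near the front of the bench; origin under its base. Bystander.
- toner_blue: Small toner bottle with black cap and dark blue label band, 42 mm across, 110 mm tall, standing just off the lip end of the case, on its -y side; origin under its base. Bystander.
- marker: Marker pen, white with green cap, 140 mm long, 16 mm thick, lying along the case's -y side; origin under its middle. Bystander.
- tape: Roll of beige masking tape lying flat, 96 mm across, 25 mm high, alone on the bench, left or right of the case; origin under its centre. Bystander.

How it is judged:
By the outcome, as a careful person would: the job done as asked, in the order asked, and still so for the second after the job is handed in, with the robot touching nothing.
It also fails if it takes over 48 s, if anything falls off the work surface, if the arm or the gripper's body presses on something with over 40 N, if the wrist force passes 120 N, or if a joint passes its speed limit or range.

## Working session

There is one attempt and no reset: what is moved stays moved. The work goes in short steps, Python scripts to look and compute and a tool call to move; the robot and the scene stay as the last step left them, time stands still between calls to the robot, and variables do not carry over. Pictures are saved under pics/ and viewed, about 8 in all and at most 12, crops included, and the job is handed in when it is done.

Besides the shell and the picture viewer there is one more tool, called after "Emit:" as name([rows], argument=value, ...), one row to a line, values as JSON. play_rows: Moves the arm, as the interface text tells. Its arguments: {"type":"object","properties":{"targets":{"type":"array"},"newtons":{"type":"number"}},"required":["targets"]}

```bash
mkdir -p pics; ls
python3 - <<'E'
from plant import ctrl
import cv2,numpy as np
for n in ["scene","top"]:
    cv2.imwrite(f"pics/{n}0.png",ctrl.read_camera(n)); c=ctrl.calibration(n)
    T=np.array(c["camera_from_world"]); print(n,c["fx"],c["cx"],c["cy"],(-T[:3,:3].T@T[:3,3]).round(3))
s=ctrl.get_state(); print(s); print(ctrl.finger_overhang)
E
```

```text
pics
scene 460.4584756230764 321.17004515664127 204.01752581997383 [0.043 0.783 0.505]
top 481.140152698942 320.00375916190234 191.13949111969393 [ 0.224 -0.136  1.45 ]
{'time': 0.1, 'qpos': array([-1.32898922e+00,  2.87100067e-01,  1.57804863e+00, -2.75943475e-06,
        1.27860178e+00, -1.49997366e-01]), 'dq': array([-3.49589637e-05, -1.51012254e-03, -2.53237746e-03,  1.52787940e-03,
       -1.58997434e-04, -1.23878721e-04]), 'joint_efforts': array([ 6.26044566e-04, -4.07291615e+01, -2.93699849e+01, -1.36598774e-04,
        3.40009785e-03, -8.77893598e-07]), 'eef_pos': array([ 0.25764899, -0.62329947,  0.25506035]), 'tcp_rot': array([-0.69354516, -0.13840172,  0.69361704, -0.1368776 ]), 'contact_force': array([-0.09041799, -0.49870845,  0.00840553]), 'wrist_torque': array([0.00537102, 0.00113596, 0.02844969]), 'opening': 1.0026197740483824}
0.025
```

View pics/scene0.png

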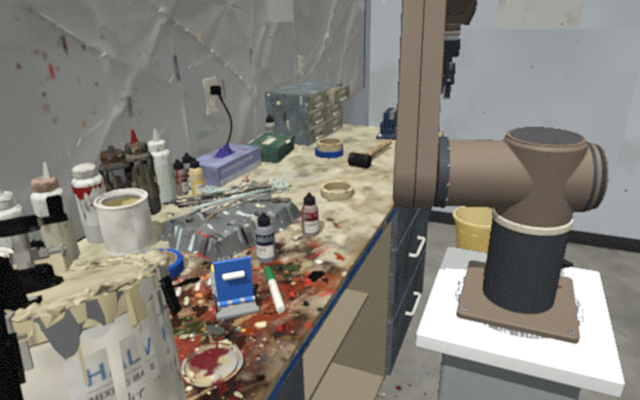

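View pics/top0.png

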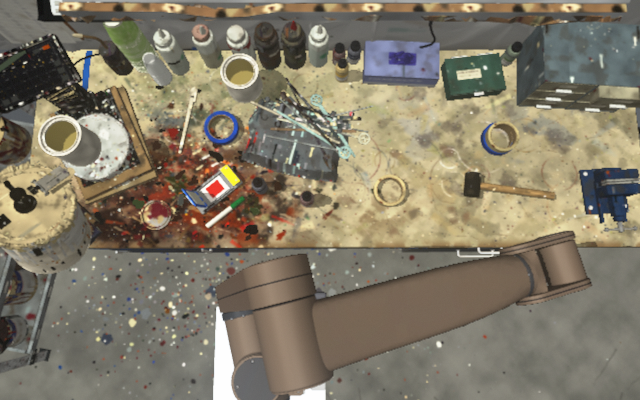

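The case is at about (215,188) in the top view, with the yellow lip at its upper right (229,176) and the flap standing at its left end. The bottles are at (258,185) and (306,198), the marker at (225,212) and the tape at (390,191). Next I'll zoom in.

```bash
cat > h.py <<'E'
from plant import ctrl
import cv2,numpy as np
def cast(n,uv,z):
    c=ctrl.calibration(n);T=np.array(c["camera_from_world"]);R=T[:3,:3];o=-R.T@T[:3,3]
    d=R.T@np.array([(uv[0]-c["cx"])/c["fx"],(uv[1]-c["cy"])/c["fy"],1]);return o+d*(z-o[2])/d[2]
def proj(n,p):
    c=ctrl.calibration(n);T=np.array(c["camera_from_world"]);q=T[:3,:3]@np.asarray(p,float)+T[:3,3]
    if n=="wrist":
        r=np.hypot(q[0],q[1]);t=np.arctan2(r,q[2]);return np.array([c["cx"]+c["fx"]*t*q[0]/r,c["cy"]+c["fy"]*t*q[1]/r])
    return np.array([c["fx"]*q[0]/q[2]+c["cx"],c["fy"]*q[1]/q[2]+c["cy"]])
E
python3 - <<'E'
from h import *
a=cv2.imread("pics/top0.png");b=cv2.imread("pics/scene0.png")
A=cv2.resize(a[150:240,170:290],None,fx=6,fy=6,interpolation=cv2.INTER_CUBIC)[:540]
B=cv2.resize(b[240:330,200:300],None,fx=6,fy=6,interpolation=cv2.INTER_CUBIC)
cv2.imwrite("pics/crops.png",cv2.resize(np.hstack([A,B]),None,fx=.6,fy=.6))
hsv=cv2.cvtColor(a,cv2.COLOR_BGR2HSV)
y=cv2.inRange(hsv,(22,150,120),(35,255,255));y[:, :200]=0;y[:,260:]=0;y[:150]=0;y[230:]=0
cs=cv2.findContours(y,cv2.RETR_EXTERNAL,cv2.CHAIN_APPROX_NONE)[0];c=max(cs,key=cv2.contourArea)
r=cv2.minAreaRect(c);print("yellow",r,cast("top",r[0],.028))
for p in cv2.boxPoints(r):print(p,cast("top",p,.028).round(4))
for nm,p in dict(tape=(390,191),tb=(258,185),tr=(306,198),m1=(210,224),m2=(243,200)).items():print(nm,cast("top",p,.1 if nm[0:2] in("tb","tr") else .012).round(3))
E
```

```text
yellow ((230.02456665039062, 174.72950744628906), (21.382160186767578, 8.578472137451172), 50.19443130493164) [0.53834142 0.12289183 0.028     ]
[219.88521 169.26228] [0.5553 0.1541 0.028 ]
[226.47539 163.7705 ] [0.5724 0.1347 0.028 ]
[240.16393 180.19673] [0.5215 0.0919 0.028 ]
[233.57375 185.68852] [0.5046 0.1112 0.028 ]
tape [ 0.491 -0.362  0.012]
tb [0.492 0.029 0.1  ]
tr [ 0.455 -0.108  0.1  ]
m1 [0.391 0.181 0.012]
m2 [0.464 0.084 0.012]
```

View pics/crops.png

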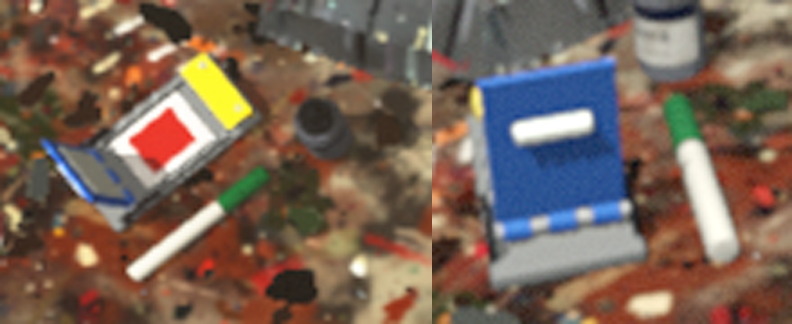

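The crops show the flap standing with its outer blue side and ridge facing the scene camera. The flap's top corners are at scene (213,262) and (250,257), and the ridge is at about (222–245, 275). Now I'll work out the pose and the tool turn needed.

Run:
```python
from h import *
from scipy.spatial.transform import Rotation as Ro
k1,k2=cast("scene",(218,303),.020),cast("scene",(255.5,297),.020)
print("knuckles",k1,k2); d=k1-k2; print("yaw(case y->x) deg",np.degrees(np.arctan2(d[1],d[0]))-90, "by k2-k1",np.degrees(np.arctan2(-d[1],-d[0]))-90)
m1,m2=cast("top",(210,224),.01),cast("top",(243,200),.01);e=m2-m1;print("marker yaw",np.degrees(np.arctan2(e[1],e[0])))
C=np.array([.538341,.122892])
for yaw in (-50,-52):
    t=np.radians(yaw);ex=np.array([np.cos(t),np.sin(t)]);ey=np.array([-ex[1],ex[0]]);O=C-.061*ex
    print(yaw,"O",O,"knuckle mid case",[(k[:2]-O)@ex for k in(k1,k2)],[(k[:2]-O)@ey for k in(k1,k2)])
    for nm,p in dict(edge=(231.5,259.5),ridge=(233.6,275)).items():
        a=cast("scene",p,0);b=cast("scene",p,.2);s=-((a[:2]-O)@ey)/((b-a)[:2]@ey);q=a+s*(b-a);print(nm,(q[:2]-O)@ex,q[2])
s=ctrl.get_state();R=Ro.from_quat(s["tcp_rot"]).as_matrix();print(R.round(3))
```

```text
knuckles [0.48756863 0.23332279 0.02      ] [0.43433383 0.19314066 0.02      ]
yaw(case y->x) deg -52.954150816249445 by k2-k1 -232.95415081624944
marker yaw -53.06598899086916
-50 O [0.49913096 0.16962071] knuckle mid case [np.float64(-0.05623074377737143), np.float64(-0.05966811702825919)] [np.float64(0.03208965138729934), np.float64(-0.03451914417262292)]
edge -0.05670355898247269 0.10324135411369727
ridge -0.06494060210928154 0.07690523919873167
-52 O [0.50078565 0.17096066] knuckle mid case [np.float64(-0.0572792426585064), np.float64(-0.05838990851348337)] [np.float64(0.027978809282817478), np.float64(-0.03870937259499373)]
edge -0.1998000820402803 0.18453681569324895
ridge -0.21415719334106798 0.16829503523350176
[[-0.001  0.382 -0.924]
 [ 0.002 -0.924 -0.382]
 [-1.    -0.002 -0.   ]]
```

Emit:
play_rows([
  {"delta_pos": [0.217,0.29,0.02],"delta_rot": [0,0,0.195],"claw": 0},
  {"delta_pos": [0.217,0.29,0.02],"delta_rot": [0,0,0.195],"claw": 0},
  {"delta_pos": [0.217,0.29,0.02],"delta_rot": [0,0,0.195],"claw": 0},
  {"delta_pos": [0.217,0.29,0.02],"delta_rot": [0,0,0.195],"claw": 0},
  {"delta_pos": [0.217,0.29,0.02],"delta_rot": [0,0,0.195],"claw": 0},
  {"delta_pos": [0.217,0.29,0.02],"delta_rot": [0,0,0.195],"claw": 0},
  {"delta_pos": [0.217,0.29,0.02],"delta_rot": [0,0,0.195],"claw": 0},
  {"delta_pos": [0.217,0.29,0.02],"delta_rot": [0,0,0.195],"claw": 0},
  {"delta_pos": [0.217,0.29,0.02],"delta_rot": [0,0,0.195],"claw": 0},
  {"delta_pos": [0.302,0.623,0.02],"delta_rot": [0,0,0.39],"claw": 0},
  {"delta_pos": [0.302,0.623,0.02],"delta_rot": [0,0,0.39],"claw": 0},
  {"delta_pos": [0.302,0.623,0.02],"delta_rot": [0,0,0.39],"claw": 0},
  {"delta_pos": [0.302,0.623,0.02],"delta_rot": [0,0,0.39],"claw": 0},
  {"delta_pos": [0.302,0.623,0.02],"delta_rot": [0,0,0.39],"claw": 0},
  {"delta_pos": [0.302,0.623,0.02],"delta_rot": [0,0,0.39],"claw": 0},
  {"delta_pos": [0.302,0.623,0.02],"delta_rot": [0,0,0.39],"claw": 0},
  {"delta_pos": [0.302,0.623,0.02],"delta_rot": [0,0,0.39],"claw": 0},
  {"delta_pos": [0.302,0.623,0.02],"delta_rot": [0,0,0.39],"claw": 0},
], newtons=20)

```text
time: 1.6
eef_pos: [0.5598, 0.0048, 0.2746]
tcp_rot: [0.487, 0.514, -0.487, 0.511]
contact_force: [0.2, -1.1, -0.7]
opening: 0.003
```

Emit:
play_rows([
  {"delta_pos": [-0.132,0.255,0],"delta_rot": [0,0,0.202],"claw": 0},
  {"delta_pos": [-0.132,0.255,0],"delta_rot": [0,0,0.202],"claw": 0},
  {"delta_pos": [-0.132,0.255,0],"delta_rot": [0,0,0.202],"claw": 0},
  {"delta_pos": [-0.132,0.255,0],"delta_rot": [0,0,0.202],"claw": 0},
  {"delta_pos": [-0.132,0.255,0],"delta_rot": [0,0,0.202],"claw": 0},
  {"delta_pos": [-0.132,0.255,0],"delta_rot": [0,0,0.202],"claw": 0},
  {"delta_pos": [-0.132,0.255,0],"delta_rot": [0,0,0.202],"claw": 0},
  {"delta_pos": [-0.132,0.255,0],"delta_rot": [0,0,0.202],"claw": 0},
  {"delta_pos": [-0.132,0.255,0],"delta_rot": [0,0,0.202],"claw": 0},
])

```text
time: 2.35
eef_pos: [0.4266, 0.261, 0.2743]
tcp_rot: [0.301, 0.641, -0.302, 0.638]
contact_force: [0.2, -0.5, -0.3]
opening: -0.001
```

Run:
```python
from h import *
s=ctrl.get_state();c=ctrl.calibration("wrist")
im=ctrl.read_camera("wrist")
cv2.imwrite("pics/w1.png",im)
T=np.array(c["camera_from_world"]);np.save("w1.npy",T);print(s["eef_pos"],s["time"],c["fx"],(-T[:3,:3].T@T[:3,3]).round(3),T[2,:3].round(2))
t=np.radians(-51);ex=np.array([np.cos(t),np.sin(t)]);ey=np.array([-ex[1],ex[0]]);O=np.array([.538341,.122892])-.061*ex
for u in((182.5,190),(196.4,204)):
    p=cast("top",u,.11)[:2]-O;print("flap edge",p@ex,p@ey)
```

```text
[0.42656359 0.26104721 0.27425941] 2.35 309.70691628693146 [0.383 0.314 0.393] [ 0.17 -0.21 -0.96]
flap edge -0.06971297522382998 0.02579990076727016
flap edge -0.06311003672177418 -0.031143243837805923
```

View pics/w1.png

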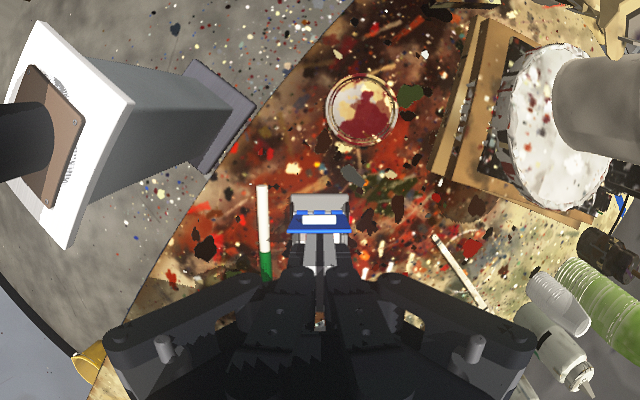

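The wrist view shows the hinge end of the case at (320,197) and the blue outer face at rows 212–234 with the white ridge at (320,219). I'll measure these from the masks.

Run:
```python
from h import *
im=cv2.imread("pics/w1.png");c=ctrl.calibration("wrist");T=np.load("w1.npy");R=T[:3,:3];o=-R.T@T[:3,3]
def cw(u,z):
    a=np.array([(u[0]-c["cx"])/c["fx"],(u[1]-c["cy"])/c["fy"]]);r=np.hypot(*a);d=R.T@np.array([*(np.sin(r)*a/r),np.cos(r)]);return o+d*(z-o[2])/d[2]
cv2.imwrite("pics/w1c.png",cv2.resize(im[180:280,270:370],None,fx=6,fy=6,interpolation=cv2.INTER_CUBIC))
t=np.radians(-51);ex=np.array([np.cos(t),np.sin(t)]);ey=np.array([-ex[1],ex[0]]);O=np.array([.538341,.122892])-.061*ex
b=cv2.inRange(cv2.cvtColor(im,cv2.COLOR_BGR2HSV),(100,120,60),(125,255,255));b[:195]=0;b[250:]=0;b[:,:270]=0;b[:,370:]=0
ys,xs=np.nonzero(b);print("blue",xs.min(),xs.max(),ys.min(),ys.max())
for x in(292,300,320,340,348):print(x,ys[xs==x])
def show(n,u,z):
    p=cw(u,z)[:2]-O;print(n,u,z,(p@ex).round(4),(p@ey).round(4))
for n,u,z in(("endL",(292,195),.014),("endR",(346,195),.014),("edgeL",(287,233),.11),("edgeR",(351,233),.11),("ridgeL",(303,220),.085),("ridgeR",(337,220),.085),("yel",(320,320),.028)):show(n,u,z)
```

```text
blue 287 350 210 233
292 [219 220 221 222 223 224 225 226 227 228 229 230 231 232]
300 [210 211 212 213 214 215 216 217 218 222 223 224 225 226 227 228 229 230
 231 232]
320 [210 211 212 213 214 225 226 227 228 229 230 231 232 233]
340 [210 211 212 213 214 215 216 217 218 219 220 221 222 223 224 225 226 227
 228 229 230 231 232]
348 [224 225 226 227 228 229 230 231 232]
endL (292, 195) 0.014 -0.0814 -0.0357
endR (346, 195) 0.014 -0.0821 0.033
edgeL (287, 233) 0.11 -0.0686 -0.0323
edgeR (351, 233) 0.11 -0.0693 0.031
ridgeL (303, 220) 0.085 -0.0735 -0.0177
ridgeR (337, 220) 0.085 -0.0739 0.0182
yel (320, 320) 0.028 0.1041 0.0018
```

View pics/w1c.png

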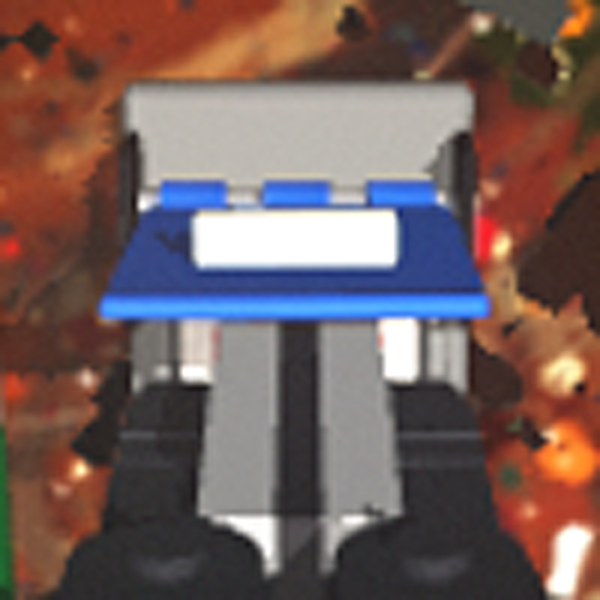

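Emit:
play_rows([
  {"delta_pos": [0,0,-0.04],"delta_rot": [0,0,0],"claw": 0},
  {"delta_pos": [0,0,-0.08],"delta_rot": [0,0,0],"claw": 0},
  {"delta_pos": [0,0,-0.12],"delta_rot": [0,0,0],"claw": 0},
  {"delta_pos": [0,0,-0.155],"delta_rot": [0,0,0],"claw": 0},
  {"delta_pos": [0,0,-0.182],"delta_rot": [0,0,0],"claw": 0},
  {"delta_pos": [0,0,-0.182],"delta_rot": [0,0,0],"claw": 0},
  {"delta_pos": [0.0063,-0.0078,-0.182],"delta_rot": [0,0,0],"claw": 0},
  {"delta_pos": [0.0126,-0.0155,-0.182],"delta_rot": [0,0,0],"claw": 0},
  {"delta_pos": [0.0158,-0.0194,-0.182],"delta_rot": [0,0,0],"claw": 0},
  {"delta_pos": [0.0189,-0.0233,-0.182],"delta_rot": [0,0,0],"claw": 0},
  {"delta_pos": [0.022,-0.0272,-0.182],"delta_rot": [0,0,0],"claw": 0},
  {"delta_pos": [0.0252,-0.0311,-0.182],"delta_rot": [0,0,0],"claw": 0},
  {"delta_pos": [0.0283,-0.035,-0.182],"delta_rot": [0,0,0],"claw": 0},
  {"delta_pos": [0.0315,-0.0389,-0.182],"delta_rot": [0,0,0],"claw": 0},
  {"delta_pos": [0.0315,-0.0389,-0.182],"delta_rot": [0,0,0],"claw": 0},
])

```text
time: 3.65
eef_pos: [0.4595, 0.2205, 0.0925]
tcp_rot: [0.302, 0.64, -0.303, 0.638]
contact_force: [0.1, -0.4, 0.3]
opening: 0.005
```

Run:
```python
from h import *
a=ctrl.read_camera("scene");b=ctrl.read_camera("wrist");t=ctrl.read_camera("top")
A=cv2.resize(a[200:330,170:300],(520,520),interpolation=cv2.INTER_CUBIC);B=cv2.resize(b[170:300,255:385],(260,260));t=cv2.resize(t[150:230,170:250],(260,260))
cv2.imwrite("pics/c2.png",np.hstack([A,np.vstack([B,t])]))
```

```text
(no output)
```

View pics/c2.png

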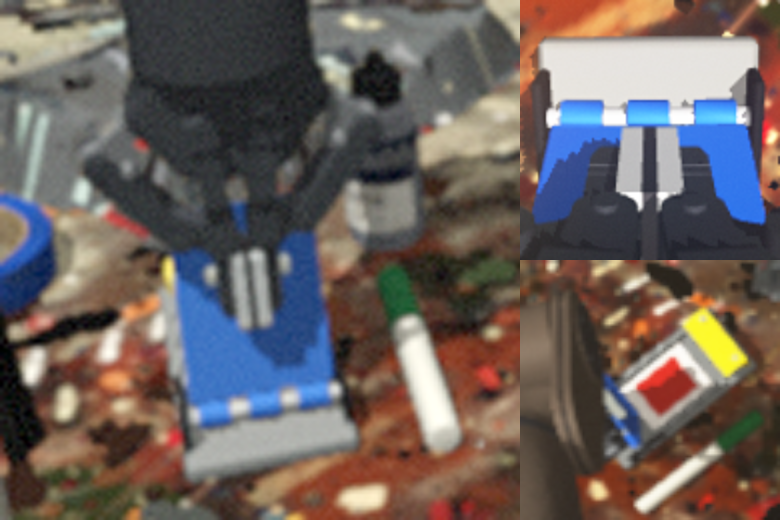

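The flap is now at about 80° and moving with the ridge against the closed fingertips. I'll continue along the arc.

Emit:
play_rows([
  {"delta_pos": [0.0057,-0.007,-0.0025],"delta_rot": [0,0,0],"claw": 0},
  {"delta_pos": [0.0113,-0.014,-0.0055],"delta_rot": [0,0,0],"claw": 0},
  {"delta_pos": [0.016,-0.0198,-0.01],"delta_rot": [0,0,0],"claw": 0},
  {"delta_pos": [0.0204,-0.0253,-0.0165],"delta_rot": [0,0,0],"claw": 0},
  {"delta_pos": [0.0239,-0.0295,-0.023],"delta_rot": [0,0,0],"claw": 0},
  {"delta_pos": [0.0264,-0.0326,-0.0305],"delta_rot": [0,0,0],"claw": 0},
  {"delta_pos": [0.0283,-0.035,-0.039],"delta_rot": [0,0,0],"claw": 0},
  {"delta_pos": [0.0292,-0.0361,-0.044],"delta_rot": [0,0,0],"claw": 0},
  {"delta_pos": [0.0292,-0.0361,-0.044],"delta_rot": [0,0,0],"claw": 0},
])

```text
time: 4.55
eef_pos: [0.4871, 0.1843, 0.0464]
tcp_rot: [0.301, 0.641, -0.304, 0.637]
contact_force: [0.2, -1.2, 0.7]
opening: 0.0
```

Run:
```python
from h import *
a=ctrl.read_camera("scene");b=ctrl.read_camera("wrist");t=ctrl.read_camera("top")
A=cv2.resize(a[200:330,170:300],(520,520),interpolation=cv2.INTER_CUBIC);B=cv2.resize(b[170:300,255:385],(260,260));t=cv2.resize(t[150:230,170:250],(260,260))
cv2.imwrite("pics/c3.png",np.hstack([A,np.vstack([B,t])]))
s=ctrl.get_state();print(s["eef_pos"],s["contact_force"])
```

```text
[0.48726174 0.18477871 0.04764496] [ 0.0838954  -0.12802633 -0.24514627]
```

View pics/c3.png

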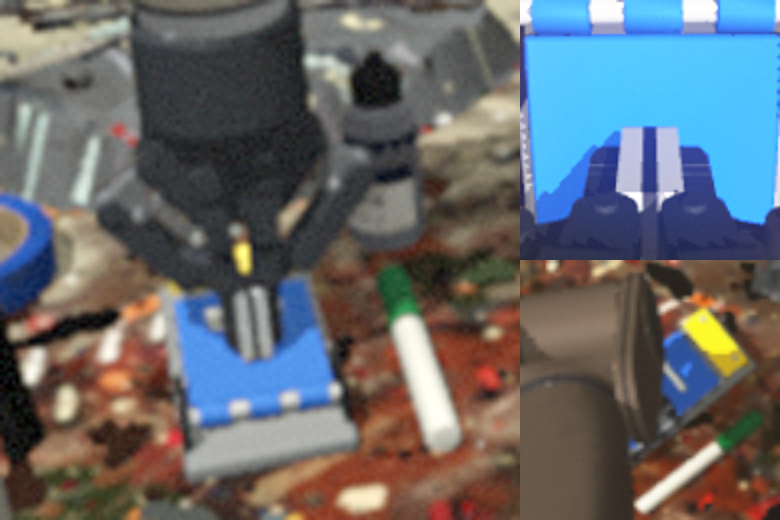

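The flap is nearly flat and its free edge is just short of the yellow lip. Next I'll press down gently.

Emit:
play_rows([
  {"delta_pos": [0,0,-0.0015],"delta_rot": [0,0,0],"claw": 0},
  {"delta_pos": [0,0,-0.003],"delta_rot": [0,0,0],"claw": 0},
  {"delta_pos": [0,0,-0.004],"delta_rot": [0,0,0],"claw": 0},
  {"delta_pos": [0,0,-0.004],"delta_rot": [0,0,0],"claw": 0},
  {"delta_pos": [0,0,-0.004],"delta_rot": [0,0,0],"claw": 0},
])

```text
time: 5.12
eef_pos: [0.4875, 0.1848, 0.0447]
tcp_rot: [0.301, 0.641, -0.303, 0.638]
contact_force: [-2.8, -1.7, 6.3]
opening: -0.001
```

Emit:
play_rows([
  {"delta_pos": [0.0025,-0.0031,-0.001],"delta_rot": [0,0,0],"claw": 0},
  {"delta_pos": [0.005,-0.0062,-0.001],"delta_rot": [0,0,0],"claw": 0},
  {"delta_pos": [0.0075,-0.0093,-0.001],"delta_rot": [0,0,0],"claw": 0},
  {"delta_pos": [0.0094,-0.0117,-0.001],"delta_rot": [0,0,0],"claw": 0},
  {"delta_pos": [0.0107,-0.0132,-0.001],"delta_rot": [0,0,0],"claw": 0},
  {"delta_pos": [0.0119,-0.0148,-0.001],"delta_rot": [0,0,0],"claw": 0},
  {"delta_pos": [0.0132,-0.0163,-0.001],"delta_rot": [0,0,0],"claw": 0},
  {"delta_pos": [0.0138,-0.0171,-0.001],"delta_rot": [0,0,0],"claw": 0},
  {"delta_pos": [0.0138,-0.0171,-0.001],"delta_rot": [0,0,0],"claw": 0},
])

```text
time: 5.87
eef_pos: [0.5011, 0.1687, 0.0447]
tcp_rot: [0.301, 0.642, -0.303, 0.637]
contact_force: [-2.9, 3.4, 6.4]
opening: 0.004
```

Run:
```python
from h import *
a=ctrl.read_camera("scene");b=ctrl.read_camera("wrist");t=ctrl.read_camera("top")
A=cv2.resize(a[220:330,190:300],(520,520),interpolation=cv2.INTER_CUBIC);B=cv2.resize(b[130:260,255:385],(260,260));t=cv2.resize(t[155:220,190:255],(260,260),interpolation=cv2.INTER_CUBIC)
cv2.imwrite("pics/c4.png",np.hstack([A,np.vstack([B,t])]))
s=ctrl.get_state();print(s["eef_pos"],s["contact_force"])
```

```text
[0.50113003 0.16875587 0.04467852] [-3.06843779  2.47002969  6.53844088]
```

View pics/c4.png

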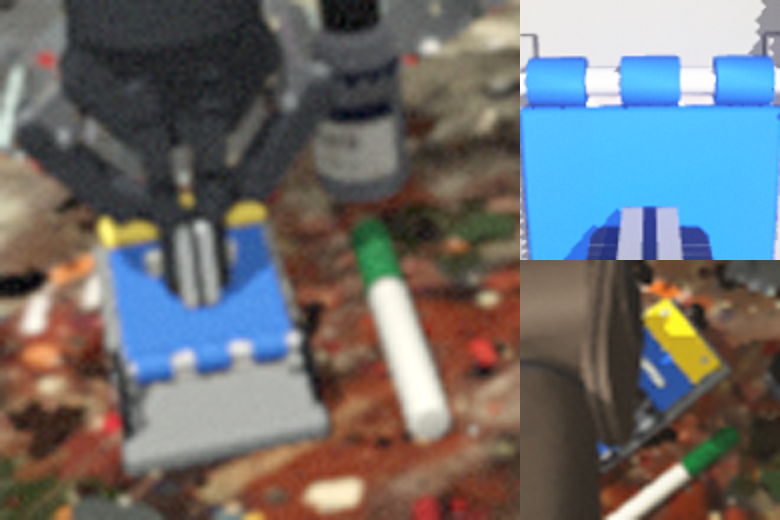

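The flap is flat and starting under the lip. I'll keep pushing the ridge.

Emit:
play_rows([
  {"delta_pos": [0.0013,-0.0016,-0.001],"delta_rot": [0,0,0],"claw": 0},
  {"delta_pos": [0.0025,-0.0031,-0.001],"delta_rot": [0,0,0],"claw": 0},
  {"delta_pos": [0.0038,-0.0047,-0.001],"delta_rot": [0,0,0],"claw": 0},
  {"delta_pos": [0.005,-0.0062,-0.001],"delta_rot": [0,0,0],"claw": 0},
  {"delta_pos": [0.0057,-0.007,-0.001],"delta_rot": [0,0,0],"claw": 0},
  {"delta_pos": [0.0057,-0.007,-0.001],"delta_rot": [0,0,0],"claw": 0},
])

```text
time: 6.52
eef_pos: [0.5068, 0.1628, 0.0446]
tcp_rot: [0.302, 0.642, -0.303, 0.637]
contact_force: [-2.1, 2.8, 5.1]
opening: -0.002
```

Emit:
play_rows([
  {"delta_pos": [0.0006,-0.0008,-0.001],"delta_rot": [0,0,0],"claw": 0},
  {"delta_pos": [0.0013,-0.0016,-0.001],"delta_rot": [0,0,0],"claw": 0},
  {"delta_pos": [0.0019,-0.0023,-0.001],"delta_rot": [0,0,0],"claw": 0},
  {"delta_pos": [0.0019,-0.0023,-0.001],"delta_rot": [0,0,0],"claw": 0},
])

```text
time: 6.85
eef_pos: [0.5082, 0.1616, 0.0445]
tcp_rot: [0.303, 0.643, -0.302, 0.636]
contact_force: [-3.3, 1.8, 7.3]
opening: -0.003
```

Emit:
play_rows([
  {"delta_pos": [0.0013,-0.0016,-0.001],"delta_rot": [0,0,0],"claw": 0},
  {"delta_pos": [0.0022,-0.0027,-0.001],"delta_rot": [0,0,0],"claw": 0},
  {"delta_pos": [0.0028,-0.0035,-0.001],"delta_rot": [0,0,0],"claw": 0},
  {"delta_pos": [0.0028,-0.0035,-0.001],"delta_rot": [0,0,0],"claw": 0},
])

```text
time: 7.18
eef_pos: [0.5087, 0.161, 0.0441]
tcp_rot: [0.304, 0.645, -0.302, 0.632]
contact_force: [-7.8, 9.5, 8.8]
opening: 0.002
```

Run:
```python
from h import *
a=ctrl.read_camera("scene");b=ctrl.read_camera("wrist");t=ctrl.read_camera("top")
A=cv2.resize(a[220:330,190:300],(520,520),interpolation=cv2.INTER_CUBIC);B=cv2.resize(b[100:230,255:385],(260,260));t=cv2.resize(t[155:220,190:255],(260,260),interpolation=cv2.INTER_CUBIC)
cv2.imwrite("pics/c5.png",np.hstack([A,np.vstack([B,t])]))
s=ctrl.get_state();print(s["eef_pos"],s["contact_force"])
```

```text
[0.50871123 0.16096203 0.04411291] [-7.12596456  9.74021271  9.73388025]
```

View pics/c5.png

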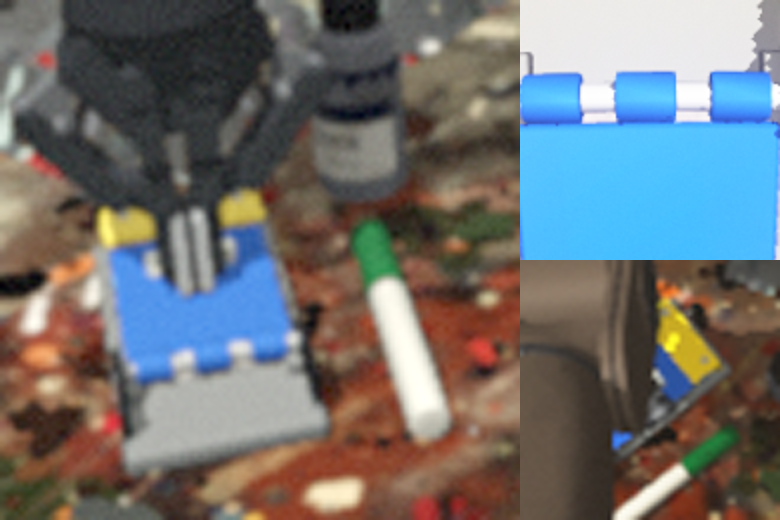

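The flap now lies under the lip, and the push force has jumped to about 12 N, which suggests the end stop. I'll check how far the hinge has slid, numerically.

Run:
```python
from h import *
t=np.radians(-51);ex=np.array([np.cos(t),np.sin(t)]);ey=np.array([-ex[1],ex[0]]);O=np.array([.538341,.122892])-.061*ex
for im in(cv2.imread("pics/scene0.png"),ctrl.read_camera("scene")):
    b=cv2.inRange(cv2.cvtColor(im,cv2.COLOR_BGR2HSV),(100,110,60),(125,255,255));b[:255]=0;b[320:]=0;b[:,:205]=0;b[:,262:]=0
    ys,xs=np.nonzero(b);print([(x,ys[xs==x].max()) for x in range(216,258,4) if (xs==x).any()])
    for f in(.22,.5,.8):
        x=int(xs.min()+f*(xs.max()-xs.min()));p=cast("scene",(x,ys[abs(xs-x)<4].max()+.5),.016)[:2]-O;print(x,(p@ex).round(4),(p@ey).round(4))
s=ctrl.get_state();print(s["contact_force"])
```

```text
[(216, np.int64(286)), (220, np.int64(306)), (224, np.int64(305)), (228, np.int64(299)), (232, np.int64(299)), (236, np.int64(303)), (240, np.int64(297)), (244, np.int64(297)), (248, np.int64(301)), (252, np.int64(300))]
221 -0.0632 0.0257
233 -0.0607 0.0044
245 -0.0613 -0.017
[(216, np.int64(293)), (220, np.int64(300)), (224, np.int64(299)), (228, np.int64(293)), (232, np.int64(298)), (236, np.int64(297)), (240, np.int64(291)), (244, np.int64(295)), (248, np.int64(295))]
222 -0.0454 0.0225
232 -0.0447 0.0045
243 -0.0415 -0.0159
[-7.57539036  9.03009214  8.08912259]
```

Emit:
play_rows([
  {"delta_pos": [0.0016,-0.0019,0],"delta_rot": [0,0,0],"claw": 0},
  {"delta_pos": [0.0025,-0.0031,0],"delta_rot": [0,0,0],"claw": 0},
  {"delta_pos": [0.0035,-0.0043,0],"delta_rot": [0,0,0],"claw": 0},
  {"delta_pos": [0.0035,-0.0043,0],"delta_rot": [0,0,0],"claw": 0},
])

```text
time: 7.72
eef_pos: [0.5088, 0.1605, 0.0441]
tcp_rot: [0.306, 0.649, -0.302, 0.628]
contact_force: [-8.7, 13.5, 7.8]
opening: -0.003
```

At the stop: 16 N with no further travel. I'll ease off, then lift clear.

Emit:
play_rows([
  {"delta_pos": [-0.0006,0.0008,0.0005],"delta_rot": [0,0,0],"claw": 0},
  {"delta_pos": [-0.0013,0.0016,0.0015],"delta_rot": [0,0,0],"claw": 0},
  {"delta_pos": [-0.0025,0.0031,0.003],"delta_rot": [0,0,0],"claw": 0},
  {"delta_pos": [-0.0038,0.0047,0.006],"delta_rot": [0,0,0],"claw": 0},
  {"delta_pos": [-0.005,0.0062,0.015],"delta_rot": [0,0,0],"claw": 0},
  {"delta_pos": [-0.006,0.0078,0.04],"delta_rot": [0,0,0],"claw": 0},
  {"delta_pos": [-0.006,0.0078,0.08],"delta_rot": [0,0,0],"claw": 0},
  {"delta_pos": [-0.006,0.0078,0.12],"delta_rot": [0,0,0],"claw": 0},
  {"delta_pos": [-0.006,0.0078,0.16],"delta_rot": [0,0,0],"claw": 0},
  {"delta_pos": [-0.006,0.0078,0.2],"delta_rot": [0,0,0],"claw": 0},
  {"delta_pos": [-0.04,0.05,0.22],"delta_rot": [0,0,0],"claw": 0},
  {"delta_pos": [-0.06,0.075,0.22],"delta_rot": [0,0,0],"claw": 0},
  {"delta_pos": [-0.06,0.075,0.22],"delta_rot": [0,0,0],"claw": 0},
])

```text
time: 8.8
eef_pos: [0.4467, 0.2386, 0.2674]
tcp_rot: [0.307, 0.648, -0.3, 0.629]
contact_force: [-0.2, 0.2, -0.7]
opening: -0.001
```

Run:
```python
from h import *
a=ctrl.read_camera("scene");b=ctrl.read_camera("wrist");t=ctrl.read_camera("top")
A=cv2.resize(a[220:330,190:320],(590,500),interpolation=cv2.INTER_CUBIC);B=cv2.resize(b[150:280,255:385],(250,250));t=cv2.resize(t[150:240,180:270],(250,250),interpolation=cv2.INTER_CUBIC)
f=np.hstack([A,np.vstack([B,t])]);cv2.imwrite("pics/c6.png",cv2.resize(f,(798,475)))
s=ctrl.get_state();print(s["eef_pos"],s["contact_force"],s["time"])
```

```text
[0.4483758  0.23558316 0.26416662] [-0.01675574 -0.44445031 -1.05602149] 8.95
```

View pics/c6.png

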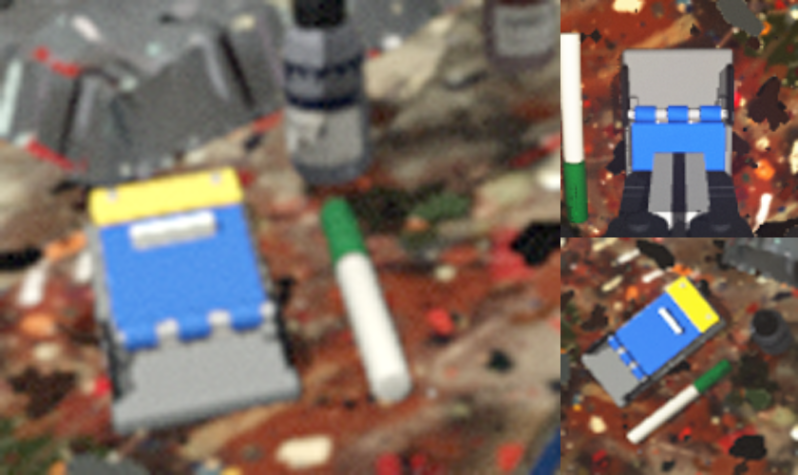

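The flap is shut under the lip and holding by itself. The bottles and marker look where they were, and the hand is clear. Handing in.

```bash
python3 -c "
from plant import ctrl
print(ctrl.sign_off())"
```

```text
the job is handed in; nothing more can be done
None
```

The case is shut, and I handed the job in at about 9 s on the robot's clock. With the fingers closed, I pushed the flap over from its outer blue side. I then held it down with about 6 N and slid it along by its ridge until it stopped moving. After that I eased off and lifted the hand clear.

**Checks that agreed:**
- **Slide stop:** the push force rose to about 16 N with under 1 mm of further movement, so I took that as the end of the slide.
- **Final pictures:** after the hand was lifted, the flap lay flat with its edge under the yellow lip and stayed shut by itself. The force on the hand was about 1 N, which is the sensor's idle level.
- **Bystanders:** by eye, the blue bottle and the marker had not moved. The red bottle was only partly in view and the tape roll was outside the final crops. The hand passed well above bottle height on its way in and stayed near the case after that.

**Checks that disagreed or fell short:**
- **Slide distance:** the scene camera gave about 16–20 mm of hinge slide, depending on the spot measured, against 20 mm nominal. I put this down to pixel resolution (about 3 mm) and relied on the force at the stop. I did not re-measure the slide after lifting the hand.
- **Case position:** the case's lengthwise position differed by 2–4 mm between the top, scene and wrist cameras, so I used a value in between.

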